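# Show the studio camera which ink made which print

### The job

Record for the studio camera which ink made the blue print: press the orange record button fully down and let it come back up, then point down at the cap of the blue ink bottle with the fingertips over its middle, 2 to 5 cm above it, and hold for two seconds; then point in the same way at the middle of the white board with the blue blot for two seconds. Only the button may be touched: touch, lift or move none of the inks, prints or other things, and do not come down close over the red or green inks and prints. Finish with the hand raised so that the fingertips are at least 20 cm above the bench.

Things in the scene. Friction and masses are not known exactly. Their poses are not given: they have to be found in the camera images.
- rec (a joint): travel of the orange record button, m: 0 when up, grows as it is pressed down, 0.006 fully down; it springs back up when let go and takes about 5 N to push fully down; pressing at least 5 mm down starts the recording
- rec_top (a point): centre of the top face of the orange round record button (32 mm across) on its black base, fixed to the bench; it is pressed straight down. It may be to the left or to the right of the prints
- ink_blue: a closed round bottle of blue ink with a blue screw cap, 44 mm in diameter and 80 mm tall to the flat top of the cap, standing upright on the bench; loose, about 130 g. Origin: centre of its underside, z up, so the cap top is 80 mm above the origin
- ink_red: a closed round bottle of red ink with a red screw cap, 44 mm in diameter and 80 mm tall to the flat top of the cap, standing upright on the bench; loose, about 130 g. Origin: centre of its underside, z up, so the cap top is 80 mm above the origin
- ink_green: a closed round bottle of green ink with a green screw cap, 44 mm in diameter and 80 mm tall to the flat top of the cap, standing upright on the bench; loose, about 130 g. Origin: centre of its underside, z up, so the cap top is 80 mm above the origin
- print_blue: a loose white square board, 80 x 80 x 6 mm, lying flat, with a blue ink blot in the middle of its upper face. Origin: centre of its underside, so the face is 6 mm above it; z up, x and y along the sides
- print_red: a loose white square board, 80 x 80 x 6 mm, lying flat, with a red ink blot in the middle of its upper face. Origin: centre of its underside, so the face is 6 mm above it; z up, x and y along the sides
- print_green: a loose white square board, 80 x 80 x 6 mm, lying flat, with a green ink blot in the middle of its upper face. Origin: centre of its underside, so the face is 6 mm above it; z up, x and y along the sides
- tape: a roll of blue masking tape lying flat, 90 mm across, 24 mm tall, loose; origin: centre of its underside. A bystander
- tube: a white paint tube with a black cap, lying down, about 115 mm long, 34 mm wide, 30 mm tall, loose; origin: on its underside near the middle, x along the tube. A bystander
- bucket: a whitish plastic mixing bucket 128 mm across the rim, 105 mm tall, with a green stick standing out of it to about 160 mm high, loose; origin: centre of its underside. A bystander
Mind the look-alikes: they are no part of the job. Of the things shaped like the ink_blue, the blue one is meant.

How it is judged:
By the outcome, as a careful person would: the job done as asked, in the order asked, and still so for the second after the job is handed in, with the robot touching nothing.
It also fails if it takes over 61 s, if anything falls off the work surface, if the arm or the gripper's body presses on something with over 40 N, if the wrist force passes 120 N, or if a joint passes its speed limit or range.

### The arm

A 7-joint arm with a two-finger parallel gripper is mounted at the origin on the work surface. World frame = base frame: x ahead of the robot, y to its left, z up, the work surface at z = 0. Lengths are in mm, angles in rad, forces in N, time in s.
With the tool pointing down it reaches from about 400 to 875 mm from the base axis. Payload 4.4 kg.
Tool frame: the origin (TCP) lies midway between the tips of the shut fingers; the grasp point (between the pads) lies 19 mm behind it; z points along the fingers, y is the line along which they close (so a half turn about z gives the same grasp; the last joint's range is limited). The gripper opens to 85 mm and grips with 20 to 120 N. Pads are 22 mm wide; open, the fingers measure 114 mm over their backs; the gripper's body (76 mm by 85 mm) begins 54 mm behind the grasp point. The pads swing forward as they close: fully open they stand 13 mm farther back than shut.
Start: joints at [-1.284, 0.628, 0.038, 1.517, -0.027, 0.996, -0.02], TCP at [224.569, 609.989, 231.313] pointing down, gripper open.
Joint ranges: [-3.06, 3.06], [-0.37, 2.12], [-1.25, 1.32], [0.18, 2.47], [-1.1, 4.24], [0.23, 1.98], [-2.94, 2.94]. Speed limits (rad/s): [2.57, 2.57, 3.14, 3.14, 3.14, 3.14, 3.14].

### API

Orientations are given as [roll, pitch, yaw] about the fixed x, y, z axes, in that order (R = Rz(yaw) Ry(pitch) Rx(roll)).
In Python, from cell import read_state, get_image, finish_job gives the robot as it stands.
- The arm moves only by the tool send_rows, never from a script. Its argument "series" is a list of rows, each an object of numbers: "ax", "ay", "az": the turn, a rotation vector about the tool's x, y, z in rad; "dx", "dy", "dz": the shift along the tool's x, y, z in cm; "hand": the closure, from 0 (fully open) to 1 (shut). In form: [{"ax": .., "ay": .., "az": .., "dx": .., "dy": .., "dz": .., "hand": ..}, ...]. A call has 1 to 10 rows; each row is the pose to reach, as a shift and turn from the pose commanded when the call began, along the tool's axes at that moment; what a row does not reach only later rows make up. A row lasts 1/10 s, in which the tool goes at most 50 mm and 8.59 degrees, less where a joint would pass 70% of its speed; a pose out of reach is approached as far as the arm can. A call with a gripper value outside its range is refused whole. The fingers move at their own pace and stop on an object; the grip force is fixed at half the most. Time passes only in rows, so rows that repeat a pose let the fingers close. It gives the time, the measured TCP pose, the force, the opening and the grip force at its end, in the units of the state.
- read_state(): the state, without advancing time (a new reading comes with each control period).
- get_image(name): name is "scene" or "side" or "wrist"; returns a dict with "pixels" (400x640x3 uint8, red, green, blue), "mtx" (3x3 intrinsics, pixels), "k1" (the pictures are not rectified: a ray, as slopes to the right and down, at radius r is drawn at 1 + k1 r^2 times it, then the intrinsics apply), "R" (3x3) and "t" (3): a world point X has camera coordinates R X + t. Camera axes: x right, y down, z forward; pixel columns grow to the right and rows downward; lengths in mm; the calibration is good to about 2 mm. A picture is of the moment at which its call begins. There is no depth.
- finish_job(): hands the job in; it is judged then, once.
The state is a dict: "clock": time; "qpos": joint angles; "qd": joint speeds; "tau": joint torques, N m; "eef_pos": TCP position; "tool_rot": TCP orientation; "force": force on the tool from outside, world axes, zero at the start; "torque": the same for the moment, N m; "width": finger opening in mm; "gripper_force": force on a finger pad.
Only numpy, scipy, OpenCV 4.12 (cv2) and the standard library are available. Lean on these libraries where they do the work, as an engineer would, in place of code of your own. Each camera call takes 0.05 s, during which the arm holds its last target. There are 200 camera calls.

## Working session

There is one attempt and no reset: what is moved stays moved. The work goes in short steps, Python scripts to look and compute and a tool call to move; the robot and the scene stay as the last step left them, time stands still between calls to the robot, and variables do not carry over. Pictures are saved under pics/ and viewed, at most 10 in all, crops included, and the job is handed in when it is done.

Besides the shell and the picture viewer there is one more tool, called after "Call:" as a command line: name --argument value ..., lists and objects as JSON in quotes. send_rows: Moves the arm, as the interface text tells. Its arguments: {"type":"object","properties":{"series":{"type":"array","items":{"type":"object","properties":{"ax":{"type":"number"},"ay":{"type":"number"},"az":{"type":"number"},"dx":{"type":"number"},"dy":{"type":"number"},"dz":{"type":"number"},"hand":{"type":"number"}}}}},"required":["series"]}

```bash
mkdir -p pics; cat > h.py <<'E'
import numpy as np, cv2, pickle
from cell import read_state, get_image, finish_job
def snap(n,f):
    g=get_image(n); cv2.imwrite(f'pics/{f}.png',cv2.cvtColor(np.array(g['pixels'],np.uint8),cv2.COLOR_RGB2BGR))
    pickle.dump(g,open(f'{f}.pkl','wb')); return g
def w(g,u,v,z):
    K=np.array(g['mtx']); d=np.array([g['k1'],0,0,0,0.])
    p=cv2.undistortPoints(np.array([[[u,v]]],float),K,d)[0,0]
    R=np.array(g['R']);t=np.array(g['t']);c=-R.T@t;r=R.T@np.array([*p,1])
    return (c+r*(z-c[2])/r[2]).round(1)
E
python3 - <<'E'
from h import *
for n in('scene','side'): g=snap(n,n+'0'); print(n,-np.array(g['R']).T@g['t'],g['k1'])
s=read_state();print(s['eef_pos'],s['tool_rot'],s['width'],s['clock'])
E
```

```text
scene [1138.56733169  544.70260935  829.91313286] -0.11844181971134067
side [499.25237691 702.76284242 954.19311867] -0.12266983833429486
[224.36513218 609.45888234 230.50179027] [-3.13991569e+00 -1.35429493e-05  2.78879213e+00] 85.55355910089897 0.1
```

View pics/scene0.png

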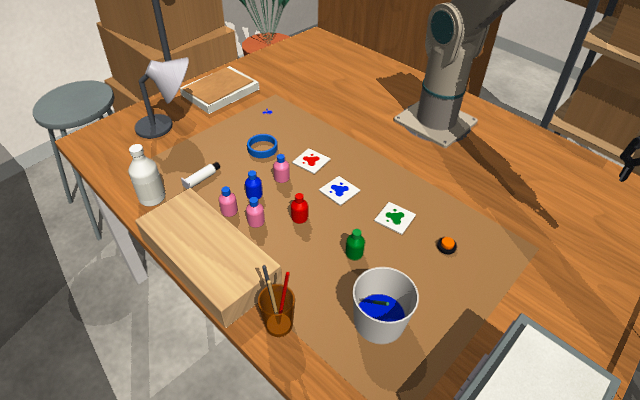

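View pics/side0.png

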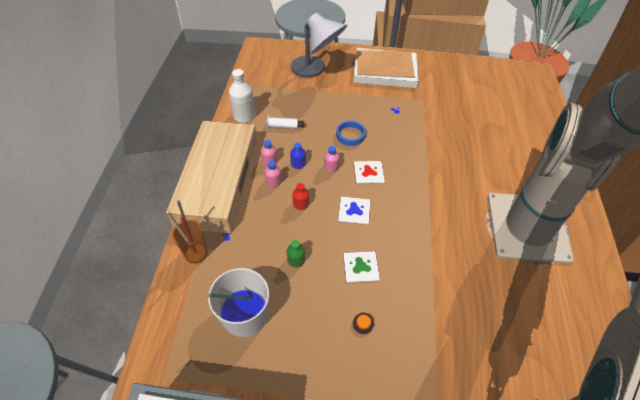

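The blue ink bottle (blue body) is at scene (253,185) and side (298,155). Pink decoys with blue caps stand around it. The blue print is at scene (340,190) and side (355,210), and the button at scene (447,244) and side (364,323). Next I'll enlarge crops of both views.

```bash
python3 - <<'E'
import cv2,numpy as np
def c(f,x,y,W,H,k): return cv2.resize(cv2.imread(f'pics/{f}.png')[y:y+H,x:x+W],None,fx=k,fy=k,interpolation=cv2.INTER_CUBIC)
a=c('scene0',210,140,160,100,5); cv2.imwrite('pics/c1.png',a)
a=c('side0',250,135,130,100,6); cv2.imwrite('pics/c2.png',a)
a=np.hstack([c('scene0',420,220,60,50,6),c('side0',335,300,60,50,6)]); cv2.imwrite('pics/c3.png',a)
E
```

```text
(no output)
```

View pics/c1.png

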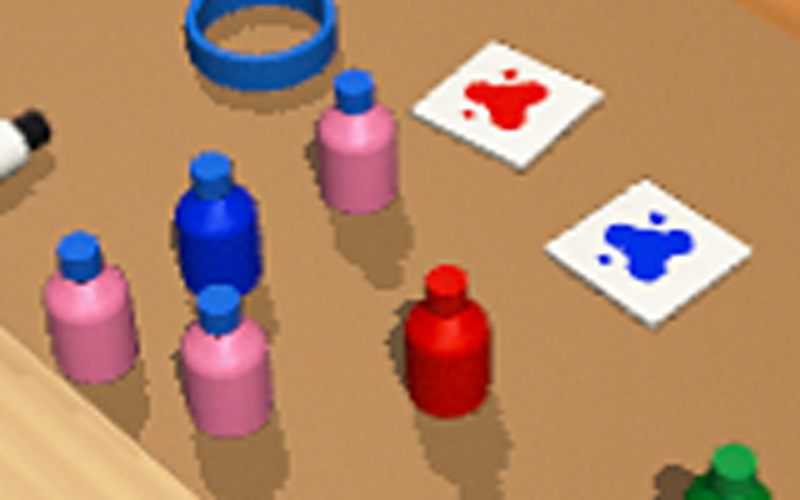

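View pics/c2.png

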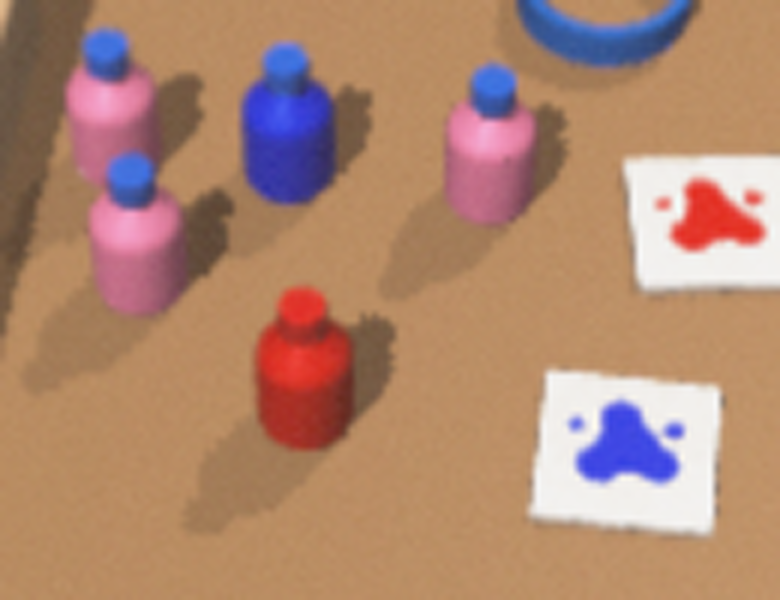

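View pics/c3.png

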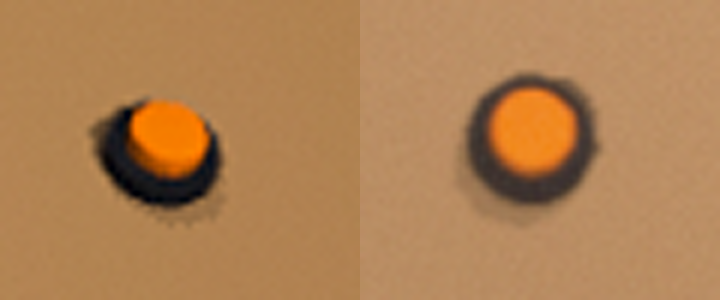

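The crops show the blue cap top at c1 (211,163) and c2 (287,54), the print corners clearly, and the button top at c3 (170,131) and (532,129).

```bash
python3 - <<'E'
from h import *
a=pickle.load(open('scene0.pkl','rb'));b=pickle.load(open('side0.pkl','rb'))
A=lambda x,y,z:w(a,210+x/5-.4,140+y/5-.4,z)
B=lambda x,y,z:w(b,250+x/6-.4,135+y/6-.4,z)
for n,p,q in [('blue',(211,163),(287,54)),('pinkR',(355,80),(493,76)),('pinkL',(80,242),(106,39)),('pinkF',(219,294),(132,164)),('red',(446,276),(302,300))]:
    print(n,A(*p,80),B(*q,80))
print(np.mean([A(*p,6) for p in[(645,180),(750,252),(652,326),(545,248)]],0),np.mean([B(*p,6) for p in[(548,370),(720,385),(712,534),(531,517)]],0))
print('redprint',A(508,105,6))
print('green',w(b,361,266,6), 'gink',w(b,296,244,80))
for z in (10,15,20,25,30,35): print(z,w(a,420+170/6-.4,220+131/6-.4,z),w(b,335+172/6-.4,300+129/6-.4,z))
print('bucket',w(b,238,292,105))
s=read_state()
from scipy.spatial.transform import Rotation as Ro
print(Ro.from_euler('xyz',s['tool_rot']).as_matrix().round(3),s['eef_pos'])
E
```

```text
blue [ 645.3 -151.6   80. ] [ 647.4 -153.8   80. ]
pinkR [ 547.9 -148.9   80. ] [ 551.2 -151.2   80. ]
pinkL [ 728.9 -152.    80. ] [ 732.8 -153.5   80. ]
pinkF [703.3 -75.6  80. ] [706.5 -77.1  80. ]
red [617.   -7.5  80. ] [620.   -8.1  80. ]
[474.025   0.625   6.   ] [ 4.74e+02 -5.00e-02  6.00e+00]
redprint [ 441.8 -138.3    6. ]
green [446.4 169.    6. ] gink [604.3 170.3  80. ]
10 [422.5 313.4  10. ] [433.2 312.1  10. ]
15 [426.9 314.8  15. ] [433.6 314.2  15. ]
20 [431.3 316.3  20. ] [433.9 316.3  20. ]
25 [435.6 317.7  25. ] [434.3 318.3  25. ]
30 [440.  319.1  30. ] [434.6 320.4  30. ]
35 [444.4 320.5  35. ] [435.  322.5  35. ]
bucket [705.9 318.2 105. ]
[[-0.938  0.346 -0.001]
 [ 0.346  0.938 -0.002]
 [ 0.    -0.002 -1.   ]] [224.36513218 609.45888234 230.50179027]
```

Call:
send_rows --series '[{"dx": -29.8, "dy": -20.2, "dz": 0, "hand": 1}, {"dx": -29.8, "dy": -20.2, "dz": 0, "hand": 1}, {"dx": -29.8, "dy": -20.2, "dz": 0, "hand": 1}, {"dx": -29.8, "dy": -20.2, "dz": 0, "hand": 1}, {"dx": -29.8, "dy": -20.2, "dz": 0, "hand": 1}, {"dx": -29.8, "dy": -20.2, "dz": 0, "hand": 1}, {"dx": -29.8, "dy": -20.2, "dz": 0, "hand": 1}, {"dx": -29.8, "dy": -20.2, "dz": 0, "hand": 1}, {"dx": -29.8, "dy": -20.2, "dz": 0, "hand": 1}, {"dx": -29.8, "dy": -20.2, "dz": 15, "hand": 1}]'

```text
invalid input at $.series[0]: expected keys ax, ay, az, dx, dy, dz, hand
```

Call:
send_rows --series '[{"dz": 10, "hand": 1}, {"dz": 10, "hand": 1}, {"dz": 10, "hand": 1}, {"dz": 10, "hand": 1}, {"dz": 10, "hand": 1}]'

```text
invalid input at $.series[0]: expected keys ax, ay, az, dx, dy, dz, hand
```

Call:
send_rows --series '[{"ax": 0, "ay": 0, "az": 0, "dx": -29.8, "dy": -20.2, "dz": 0, "hand": 1}, {"ax": 0, "ay": 0, "az": 0, "dx": -29.8, "dy": -20.2, "dz": 0, "hand": 1}, {"ax": 0, "ay": 0, "az": 0, "dx": -29.8, "dy": -20.2, "dz": 0, "hand": 1}, {"ax": 0, "ay": 0, "az": 0, "dx": -29.8, "dy": -20.2, "dz": 0, "hand": 1}, {"ax": 0, "ay": 0, "az": 0, "dx": -29.8, "dy": -20.2, "dz": 0, "hand": 1}, {"ax": 0, "ay": 0, "az": 0, "dx": -29.8, "dy": -20.2, "dz": 0, "hand": 1}, {"ax": 0, "ay": 0, "az": 0, "dx": -29.8, "dy": -20.2, "dz": 0, "hand": 1}, {"ax": 0, "ay": 0, "az": 0, "dx": -29.8, "dy": -20.2, "dz": 0, "hand": 1}, {"ax": 0, "ay": 0, "az": 0, "dx": -29.8, "dy": -20.2, "dz": 0, "hand": 1}, {"ax": 0, "ay": 0, "az": 0, "dx": -29.8, "dy": -20.2, "dz": 0, "hand": 1}]'

```text
clock: 1.1
eef_pos: [433.5, 318.7, 231.1]
tool_rot: [3.141, -0.001, 2.79]
force: [1.1, 0.3, 0.2]
width: -0.3
gripper_force: 0.0
```

Call:
send_rows --series '[{"ax": 0, "ay": 0, "az": 0, "dx": 0, "dy": -0.1, "dz": 5, "hand": 1}, {"ax": 0, "ay": 0, "az": 0, "dx": 0, "dy": -0.1, "dz": 9, "hand": 1}, {"ax": 0, "ay": 0, "az": 0, "dx": 0, "dy": -0.1, "dz": 13, "hand": 1}, {"ax": 0, "ay": 0, "az": 0, "dx": 0, "dy": -0.1, "dz": 16, "hand": 1}, {"ax": 0, "ay": 0, "az": 0, "dx": 0, "dy": -0.1, "dz": 18, "hand": 1}, {"ax": 0, "ay": 0, "az": 0, "dx": 0, "dy": -0.1, "dz": 19, "hand": 1}, {"ax": 0, "ay": 0, "az": 0, "dx": 0, "dy": -0.1, "dz": 19, "hand": 1}, {"ax": 0, "ay": 0, "az": 0, "dx": 0, "dy": -0.1, "dz": 19, "hand": 1}]'

```text
clock: 1.9
eef_pos: [433.9, 317.8, 41.9]
tool_rot: [3.14, 0.0, 2.79]
force: [-0.0, 0.6, -0.2]
width: -0.1
gripper_force: 0.0
```

```bash
python3 - <<'E'
from h import *
snap('scene','s1');snap('side','s2')
c=lambda f,x,y:cv2.resize(cv2.imread(f'pics/{f}.png')[y:y+120,x:x+120],None,fx=3,fy=3)
cv2.imwrite('pics/c4.png',np.hstack([c('s1',390,160),c('s2',310,240)]))
E
```

```text
(no output)
```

View pics/c4.png

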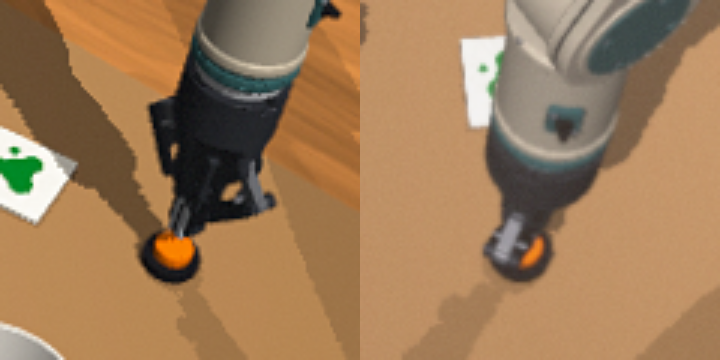

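The fingertips sit above the button: in c4, the tips are at about (178,230) and the button at (175,248). I'll descend gently and watch the force.

Call:
send_rows --series '[{"ax": 0, "ay": 0, "az": 0, "dx": 0, "dy": 0, "dz": 0.8, "hand": 1}, {"ax": 0, "ay": 0, "az": 0, "dx": 0, "dy": 0, "dz": 1.4, "hand": 1}, {"ax": 0, "ay": 0, "az": 0, "dx": 0, "dy": 0, "dz": 1.8, "hand": 1}, {"ax": 0, "ay": 0, "az": 0, "dx": 0, "dy": 0, "dz": 2.0, "hand": 1}, {"ax": 0, "ay": 0, "az": 0, "dx": 0, "dy": 0, "dz": 2.0, "hand": 1}]'

```text
clock: 2.5
eef_pos: [433.9, 316.3, 21.0]
tool_rot: [-3.141, -0.0, 2.789]
force: [-0.7, -1.2, 1.7]
width: -0.2
gripper_force: 1.0
```

Call:
send_rows --series '[{"ax": 0, "ay": 0, "az": 0, "dx": 0, "dy": 0, "dz": 0.2, "hand": 1}, {"ax": 0, "ay": 0, "az": 0, "dx": 0, "dy": 0, "dz": 0.3, "hand": 1}, {"ax": 0, "ay": 0, "az": 0, "dx": 0, "dy": 0, "dz": 0.3, "hand": 1}]'

```text
clock: 2.8
eef_pos: [433.9, 316.3, 18.3]
tool_rot: [-3.141, -0.0, 2.789]
force: [-1.0, -1.1, 3.3]
width: -0.2
gripper_force: 1.7
```

Call:
send_rows --series '[{"ax": 0, "ay": 0, "az": 0, "dx": 0, "dy": 0, "dz": 0.2, "hand": 1}, {"ax": 0, "ay": 0, "az": 0, "dx": 0, "dy": 0, "dz": 0.35, "hand": 1}, {"ax": 0, "ay": 0, "az": 0, "dx": 0, "dy": 0, "dz": 0.35, "hand": 1}, {"ax": 0, "ay": 0, "az": 0, "dx": 0, "dy": 0, "dz": 0.35, "hand": 1}]'

```text
clock: 3.2
eef_pos: [434.0, 316.4, 15.9]
tool_rot: [3.142, -0.0, 2.789]
force: [-2.8, -2.2, 15.4]
width: 0.2
gripper_force: 7.6
```

The button is on its stop: the force jumped to 15 N at z of about 16. I'll release it and rise.

Call:
send_rows --series '[{"ax": 0, "ay": 0, "az": 0, "dx": 0, "dy": 0, "dz": 0, "hand": 1}, {"ax": 0, "ay": 0, "az": 0, "dx": 0, "dy": 0, "dz": -1, "hand": 1}, {"ax": 0, "ay": 0, "az": 0, "dx": 0, "dy": 0, "dz": -4, "hand": 1}, {"ax": 0, "ay": 0, "az": 0, "dx": 0, "dy": 0, "dz": -9, "hand": 1}, {"ax": 0, "ay": 0, "az": 0, "dx": 0, "dy": 0, "dz": -14, "hand": 1}, {"ax": 0, "ay": 0, "az": 0, "dx": 0, "dy": 0, "dz": -19, "hand": 1}, {"ax": 0, "ay": 0, "az": 0, "dx": 0, "dy": 0, "dz": -24, "hand": 1}, {"ax": 0, "ay": 0, "az": 0, "dx": 0, "dy": 0, "dz": -24, "hand": 1}]'

```text
clock: 4.0
eef_pos: [437.9, 319.4, 261.8]
tool_rot: [3.129, 0.008, 2.789]
force: [0.6, 0.3, 0.1]
width: -0.1
gripper_force: 0.0
```

Call:
send_rows --series '[{"ax": 0, "ay": 0, "az": 0, "dx": -4, "dy": -4, "dz": 0, "hand": 1}, {"ax": 0, "ay": 0, "az": 0, "dx": -7, "dy": -7, "dz": 0, "hand": 1}, {"ax": 0, "ay": 0, "az": 0, "dx": -10, "dy": -10, "dz": 0, "hand": 1}, {"ax": 0, "ay": 0, "az": 0, "dx": -13, "dy": -13, "dz": 0, "hand": 1}, {"ax": 0, "ay": 0, "az": 0, "dx": -16, "dy": -16, "dz": 0, "hand": 1}, {"ax": 0, "ay": 0, "az": 0, "dx": -19, "dy": -19, "dz": 0, "hand": 1}, {"ax": 0, "ay": 0, "az": 0, "dx": -22, "dy": -22, "dz": 0, "hand": 1}, {"ax": 0, "ay": 0, "az": 0, "dx": -25, "dy": -25, "dz": 0, "hand": 1}, {"ax": 0, "ay": 0, "az": 0, "dx": -28, "dy": -28, "dz": 0, "hand": 1}, {"ax": 0, "ay": 0, "az": 0, "dx": -30, "dy": -30, "dz": 0, "hand": 1}]'

```text
clock: 5.0
eef_pos: [612.8, -72.6, 254.3]
tool_rot: [-3.14, 0.001, 2.786]
force: [0.1, -0.2, -0.1]
width: 0.3
gripper_force: 0.0
```

Call:
send_rows --series '[{"ax": 0, "ay": 0, "az": 0, "dx": -2, "dy": -2, "dz": 0, "hand": 1}, {"ax": 0, "ay": 0, "az": 0, "dx": -4, "dy": -4, "dz": 0, "hand": 1}, {"ax": 0, "ay": 0, "az": 0, "dx": -6.2, "dy": -6.7, "dz": 0, "hand": 1}, {"ax": 0, "ay": 0, "az": 0, "dx": -6.2, "dy": -6.7, "dz": 0, "hand": 1}, {"ax": 0, "ay": 0, "az": 0, "dx": -6.2, "dy": -6.7, "dz": 0, "hand": 1}, {"ax": 0, "ay": 0, "az": 0, "dx": -6.2, "dy": -6.7, "dz": 0, "hand": 1}]'

```text
clock: 5.6
eef_pos: [646.8, -151.4, 254.3]
tool_rot: [3.14, -0.001, 2.79]
force: [0.2, 0.2, -0.5]
width: -0.1
gripper_force: 0.0
```

Now I'll descend to about z = 115 (3.5 cm above the cap), then hold.

Call:
send_rows --series '[{"ax": 0, "ay": 0, "az": 0, "dx": 0, "dy": -0.1, "dz": 4, "hand": 1}, {"ax": 0, "ay": 0, "az": 0, "dx": 0, "dy": -0.1, "dz": 7, "hand": 1}, {"ax": 0, "ay": 0, "az": 0, "dx": 0, "dy": -0.1, "dz": 9.5, "hand": 1}, {"ax": 0, "ay": 0, "az": 0, "dx": 0, "dy": -0.1, "dz": 11.5, "hand": 1}, {"ax": 0, "ay": 0, "az": 0, "dx": 0, "dy": -0.1, "dz": 13, "hand": 1}, {"ax": 0, "ay": 0, "az": 0, "dx": 0, "dy": -0.1, "dz": 13.9, "hand": 1}, {"ax": 0, "ay": 0, "az": 0, "dx": 0, "dy": -0.1, "dz": 13.9, "hand": 1}, {"ax": 0, "ay": 0, "az": 0, "dx": 0, "dy": -0.1, "dz": 13.9, "hand": 1}]'

```text
clock: 6.4
eef_pos: [647.2, -153.7, 116.6]
tool_rot: [3.141, 0.001, 2.789]
force: [0.2, -0.1, 0.6]
width: 0.2
gripper_force: 0.0
```

```bash
python3 - <<'E'
from h import *
snap('scene','s3');snap('side','s4')
c=lambda f,x,y:cv2.resize(cv2.imread(f'pics/{f}.png')[y:y+130,x:x+130],None,fx=3,fy=3)
cv2.imwrite('pics/c5.png',np.hstack([c('s3',190,100),c('s4',235,80)]))
E
```

```text
(no output)
```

View pics/c5.png

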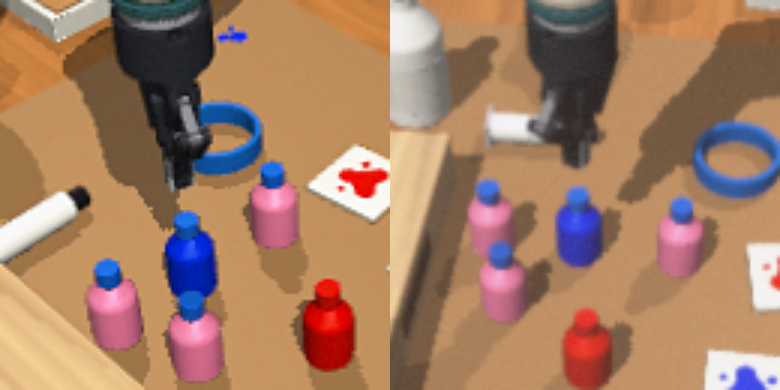

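In c5 the fingertips, at (175,185) and (578,160), are right above the blue bottle's cap, at (187,222) and (577,197). I'll hold here.

Call:
send_rows --series '[{"ax": 0, "ay": 0, "az": 0, "dx": 0, "dy": 0, "dz": 0, "hand": 1}, {"ax": 0, "ay": 0, "az": 0, "dx": 0, "dy": 0, "dz": 0, "hand": 1}, {"ax": 0, "ay": 0, "az": 0, "dx": 0, "dy": 0, "dz": 0, "hand": 1}, {"ax": 0, "ay": 0, "az": 0, "dx": 0, "dy": 0, "dz": 0, "hand": 1}, {"ax": 0, "ay": 0, "az": 0, "dx": 0, "dy": 0, "dz": 0, "hand": 1}, {"ax": 0, "ay": 0, "az": 0, "dx": 0, "dy": 0, "dz": 0, "hand": 1}, {"ax": 0, "ay": 0, "az": 0, "dx": 0, "dy": 0, "dz": 0, "hand": 1}, {"ax": 0, "ay": 0, "az": 0, "dx": 0, "dy": 0, "dz": 0, "hand": 1}, {"ax": 0, "ay": 0, "az": 0, "dx": 0, "dy": 0, "dz": 0, "hand": 1}, {"ax": 0, "ay": 0, "az": 0, "dx": 0, "dy": 0, "dz": 0, "hand": 1}]'

```text
clock: 7.5
eef_pos: [646.6, -153.9, 115.8]
tool_rot: [-3.142, -0.0, 2.789]
force: [-0.4, -0.4, -0.7]
width: 0.5
gripper_force: 0.0
```

Call:
send_rows --series '[{"ax": 0, "ay": 0, "az": 0, "dx": 0, "dy": 0, "dz": 0, "hand": 1}, {"ax": 0, "ay": 0, "az": 0, "dx": 0, "dy": 0, "dz": 0, "hand": 1}, {"ax": 0, "ay": 0, "az": 0, "dx": 0, "dy": 0, "dz": 0, "hand": 1}, {"ax": 0, "ay": 0, "az": 0, "dx": 0, "dy": 0, "dz": 0, "hand": 1}, {"ax": 0, "ay": 0, "az": 0, "dx": 0, "dy": 0, "dz": 0, "hand": 1}, {"ax": 0, "ay": 0, "az": 0, "dx": 0, "dy": 0, "dz": 0, "hand": 1}, {"ax": 0, "ay": 0, "az": 0, "dx": 0, "dy": 0, "dz": 0, "hand": 1}, {"ax": 0, "ay": 0, "az": 0, "dx": 0, "dy": 0, "dz": 0, "hand": 1}, {"ax": 0, "ay": 0, "az": 0, "dx": 0, "dy": 0, "dz": 0, "hand": 1}, {"ax": 0, "ay": 0, "az": 0, "dx": 0, "dy": 0, "dz": 0, "hand": 1}]'

```text
clock: 8.5
eef_pos: [646.6, -153.9, 115.8]
tool_rot: [-3.142, -0.0, 2.789]
force: [-0.1, -0.8, 1.6]
width: -0.2
gripper_force: 0.0
```

Call:
send_rows --series '[{"ax": 0, "ay": 0, "az": 0, "dx": 0, "dy": 0, "dz": 0, "hand": 1}, {"ax": 0, "ay": 0, "az": 0, "dx": 0, "dy": 0, "dz": 0, "hand": 1}, {"ax": 0, "ay": 0, "az": 0, "dx": 0, "dy": 0, "dz": 0, "hand": 1}, {"ax": 0, "ay": 0, "az": 0, "dx": 0, "dy": 0, "dz": 0, "hand": 1}, {"ax": 0, "ay": 0, "az": 0, "dx": 0, "dy": 0, "dz": 0, "hand": 1}, {"ax": 0, "ay": 0, "az": 0, "dx": 0, "dy": 0, "dz": 0, "hand": 1}, {"ax": 0, "ay": 0, "az": 0, "dx": 0, "dy": 0, "dz": -4, "hand": 1}, {"ax": 0, "ay": 0, "az": 0, "dx": 0, "dy": 0, "dz": -8, "hand": 1}, {"ax": 0, "ay": 0, "az": 0, "dx": 0, "dy": 0, "dz": -12, "hand": 1}, {"ax": 0, "ay": 0, "az": 0, "dx": 0, "dy": 0, "dz": -13.9, "hand": 1}]'

```text
clock: 9.5
eef_pos: [648.3, -154.4, 259.1]
tool_rot: [3.141, 0.006, 2.789]
force: [0.7, -1.1, 0.3]
width: 0.2
gripper_force: 0.0
```

Call:
send_rows --series '[{"ax": 0, "ay": 0, "az": 0, "dx": 3.5, "dy": 1.4, "dz": 0, "hand": 1}, {"ax": 0, "ay": 0, "az": 0, "dx": 7, "dy": 2.8, "dz": 0, "hand": 1}, {"ax": 0, "ay": 0, "az": 0, "dx": 10.5, "dy": 4.2, "dz": 0, "hand": 1}, {"ax": 0, "ay": 0, "az": 0, "dx": 14, "dy": 5.6, "dz": 0, "hand": 1}, {"ax": 0, "ay": 0, "az": 0, "dx": 17.5, "dy": 7, "dz": 0, "hand": 1}, {"ax": 0, "ay": 0, "az": 0, "dx": 20, "dy": 8, "dz": 0, "hand": 1}, {"ax": 0, "ay": 0, "az": 0, "dx": 21.5, "dy": 8.5, "dz": 0, "hand": 1}, {"ax": 0, "ay": 0, "az": 0, "dx": 21.5, "dy": 8.5, "dz": 0, "hand": 1}, {"ax": 0, "ay": 0, "az": 0, "dx": 21.5, "dy": 8.5, "dz": 0, "hand": 1}]'

```text
clock: 10.4
eef_pos: [474.9, -0.1, 255.2]
tool_rot: [3.141, 0.001, 2.789]
force: [0.8, -1.4, 0.0]
width: -0.1
gripper_force: 0.0
```

Call:
send_rows --series '[{"ax": 0, "ay": 0, "az": 0, "dx": 0, "dy": 0, "dz": 4, "hand": 1}, {"ax": 0, "ay": 0, "az": 0, "dx": 0, "dy": 0, "dz": 8, "hand": 1}, {"ax": 0, "ay": 0, "az": 0, "dx": 0, "dy": 0, "dz": 12, "hand": 1}, {"ax": 0, "ay": 0, "az": 0, "dx": 0, "dy": 0, "dz": 15, "hand": 1}, {"ax": 0, "ay": 0, "az": 0, "dx": 0, "dy": 0, "dz": 18, "hand": 1}, {"ax": 0, "ay": 0, "az": 0, "dx": 0, "dy": 0, "dz": 20, "hand": 1}, {"ax": 0, "ay": 0, "az": 0, "dx": 0, "dy": 0, "dz": 21.3, "hand": 1}, {"ax": 0, "ay": 0, "az": 0, "dx": 0, "dy": 0, "dz": 21.3, "hand": 1}, {"ax": 0, "ay": 0, "az": 0, "dx": 0, "dy": 0, "dz": 21.3, "hand": 1}]'

```text
clock: 11.3
eef_pos: [475.0, -0.6, 41.6]
tool_rot: [-3.141, 0.0, 2.788]
force: [0.7, 0.2, 0.2]
width: -0.0
gripper_force: 0.0
```

The tips are 36 mm above the face and centred, so I'll hold and then raise.

Call:
send_rows --series '[{"ax": 0, "ay": 0, "az": 0, "dx": 0, "dy": 0, "dz": 0, "hand": 1}, {"ax": 0, "ay": 0, "az": 0, "dx": 0, "dy": 0, "dz": 0, "hand": 1}, {"ax": 0, "ay": 0, "az": 0, "dx": 0, "dy": 0, "dz": 0, "hand": 1}, {"ax": 0, "ay": 0, "az": 0, "dx": 0, "dy": 0, "dz": 0, "hand": 1}, {"ax": 0, "ay": 0, "az": 0, "dx": 0, "dy": 0, "dz": 0, "hand": 1}, {"ax": 0, "ay": 0, "az": 0, "dx": 0, "dy": 0, "dz": 0, "hand": 1}, {"ax": 0, "ay": 0, "az": 0, "dx": 0, "dy": 0, "dz": 0, "hand": 1}, {"ax": 0, "ay": 0, "az": 0, "dx": 0, "dy": 0, "dz": 0, "hand": 1}, {"ax": 0, "ay": 0, "az": 0, "dx": 0, "dy": 0, "dz": 0, "hand": 1}, {"ax": 0, "ay": 0, "az": 0, "dx": 0, "dy": 0, "dz": 0, "hand": 1}]'

```text
clock: 12.3
eef_pos: [474.2, 0.2, 41.8]
tool_rot: [3.142, -0.0, 2.789]
force: [-0.4, 0.9, 0.1]
width: 0.1
gripper_force: 0.0
```

Call:
send_rows --series '[{"ax": 0, "ay": 0, "az": 0, "dx": 0, "dy": 0, "dz": 0, "hand": 1}, {"ax": 0, "ay": 0, "az": 0, "dx": 0, "dy": 0, "dz": 0, "hand": 1}, {"ax": 0, "ay": 0, "az": 0, "dx": 0, "dy": 0, "dz": 0, "hand": 1}, {"ax": 0, "ay": 0, "az": 0, "dx": 0, "dy": 0, "dz": 0, "hand": 1}, {"ax": 0, "ay": 0, "az": 0, "dx": 0, "dy": 0, "dz": 0, "hand": 1}, {"ax": 0, "ay": 0, "az": 0, "dx": 0, "dy": 0, "dz": 0, "hand": 1}, {"ax": 0, "ay": 0, "az": 0, "dx": 0, "dy": 0, "dz": 0, "hand": 1}, {"ax": 0, "ay": 0, "az": 0, "dx": 0, "dy": 0, "dz": 0, "hand": 1}, {"ax": 0, "ay": 0, "az": 0, "dx": 0, "dy": 0, "dz": 0, "hand": 1}, {"ax": 0, "ay": 0, "az": 0, "dx": 0, "dy": 0, "dz": 0, "hand": 1}]'

```text
clock: 13.3
eef_pos: [474.2, 0.2, 41.8]
tool_rot: [-3.142, -0.0, 2.789]
force: [-0.0, 0.4, -0.1]
width: 0.3
gripper_force: 0.0
```

Call:
send_rows --series '[{"ax": 0, "ay": 0, "az": 0, "dx": 0, "dy": 0, "dz": 0, "hand": 1}, {"ax": 0, "ay": 0, "az": 0, "dx": 0, "dy": 0, "dz": 0, "hand": 1}, {"ax": 0, "ay": 0, "az": 0, "dx": 0, "dy": 0, "dz": 0, "hand": 1}, {"ax": 0, "ay": 0, "az": 0, "dx": 0, "dy": 0, "dz": 0, "hand": 1}, {"ax": 0, "ay": 0, "az": 0, "dx": 0, "dy": 0, "dz": 0, "hand": 1}, {"ax": 0, "ay": 0, "az": 0, "dx": 0, "dy": 0, "dz": 0, "hand": 1}]'

```text
clock: 13.9
eef_pos: [474.2, 0.2, 41.8]
tool_rot: [3.142, -0.0, 2.789]
force: [0.3, 0.6, -1.0]
width: 0.4
gripper_force: 0.0
```

Call:
send_rows --series '[{"ax": 0, "ay": 0, "az": 0, "dx": 0, "dy": 0, "dz": -4, "hand": 1}, {"ax": 0, "ay": 0, "az": 0, "dx": 0, "dy": 0, "dz": -8, "hand": 1}, {"ax": 0, "ay": 0, "az": 0, "dx": 0, "dy": 0, "dz": -12, "hand": 1}, {"ax": 0, "ay": 0, "az": 0, "dx": 0, "dy": 0, "dz": -16, "hand": 1}, {"ax": 0, "ay": 0, "az": 0, "dx": 0, "dy": 0, "dz": -19, "hand": 1}, {"ax": 0, "ay": 0, "az": 0, "dx": 0, "dy": 0, "dz": -22, "hand": 1}, {"ax": 0, "ay": 0, "az": 0, "dx": 0, "dy": 0, "dz": -23, "hand": 1}, {"ax": 0, "ay": 0, "az": 0, "dx": 0, "dy": 0, "dz": -23, "hand": 1}, {"ax": 0, "ay": 0, "az": 0, "dx": 0, "dy": 0, "dz": -23, "hand": 1}, {"ax": 0, "ay": 0, "az": 0, "dx": 0, "dy": 0, "dz": -23, "hand": 1}]'

```text
clock: 14.9
eef_pos: [473.2, 0.1, 270.3]
tool_rot: [-3.14, -0.003, 2.789]
force: [-0.2, -0.2, 0.6]
width: -0.4
gripper_force: 0.0
```

```bash
python3 -c "
from cell import *
print(finish_job())"
```

```text
the job is handed in; nothing more can be done
None
```

I pressed the record button to its stop and released it, pointed at the blue ink cap and then at the blue print for over two seconds each, raised the fingertips to 27 cm and handed the job in at about 15 s; no verdict came back.

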